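# Load a copper bar through the sprung flap of a press feeder

### The job

Take the long flat copper bar out of the rack and feed it upright down through the sprung flap of the feeder, keeping hold of it while it pushes the flap open and until its lower end is well inside the pocket below. Then push it down with the closed fingers until you feel it bottom firmly, never forcing it (about 20 N is plenty), and withdraw so that the flap springs shut over it. Leave the other two copper pieces in the rack where they are, and do not knock the oil bottle or the levelling foot.

Things in the scene. Friction and masses are not known exactly. Their poses are not given: they have to be found in the camera images.
- bar: The long flat copper bar, 110 mm long, 24 mm wide, 10 mm thick, 230 g, standing on end in one of the three rack slots (which one varies). Origin: centre of its lower end. z runs up its length, y across the 24 mm width, x across the 10 mm thickness. Its two ends are alike.
- short_bar: A shorter flat copper bar, 80 mm long, same 24 x 10 mm section, standing in another slot; not wanted, stays there. Origin: centre of its lower end.
- rod: A round copper rod, 11 mm diameter, 110 mm long, standing in the remaining slot; not wanted, stays there. Origin: centre of its lower end.
- rack: Black plastic rack block fixed to the bench, 46 mm (x) by 190 mm (y) by 40 mm high, origin under its centre. Three rectangular slots, 34 mm deep, 14 mm (x) by 28 mm (y), at y = -62, 0 and +62 mm; a bar standing in one shows 76 mm above the rack.
- mouth (a point): Point at the rim of the feeder's mouth (157 to 169 mm above the bench, as the feeder stands on packers), straight above the pocket's centre. The mouth is a rectangle, open upward, that spans -28 to +12 mm in x and -30 to +30 mm in y from this point; the flap closes it. Chute outside 50 mm (x) by 70 mm (y). z up; axes are the feeder's. Closed fingers up to 26 mm (x) by 50 mm (y) can follow the bar in.
- pocket (a point): Centre of the pocket's entry, 38 mm straight below mouth, under the flap. The pocket is a vertical shaft of 13 mm (x) by 27 mm (y) with square unchamfered edges, so about 1.5 mm of play all round the bar; a ledge surrounds the entry.
- seat: Steel pad, 13 x 27 mm, that is the pocket's floor; origin at the centre of its upper face, 146 mm straight below mouth. The bar's lower end must rest on it; the bar's top is then 36 mm below the rim, 4 mm under the flap's sweep. z up; axes are the feeder's.
- plunger (a point): Tip of a wedge-nosed spring plunger in the pocket's +x wall, 22 mm below the pocket's entry and 4.5 mm proud of the wall; its nose slopes back 20 degrees from vertical and starts 6 mm below the entry. It presses the bar against the opposite wall with 5 to 11 N and keeps it upright: pushing the bar down takes roughly 5 to 18 N all the way, and the released bar does not drop by itself.
- flap (a joint): Angle of the steel flap, rad: 0 shut (level, 1 mm under the rim), growing as it swings down into the chute, up to 1.4. 36 mm long (x), 56 mm wide, hinged on the mouth's -x edge. A spring always pulls it shut: 0.06 N m at 0, 0.14 N m wide open, so 1.5 to 4 N at its free edge. It leans on whatever holds it open and pushes that towards +x.
- feeder: The whole feeder, fixed to the bench: upright aluminium chute with flap on a 195 x 120 mm steel base plate on packers 0 to 12 mm high (varies); it also carries a lying cylinder, its top 46 mm above the origin, on the +x side. Origin: under the base plate below the middle of the chute; mouth, pocket and seat lie 8 mm to its +x.
- leveller: Loose steel levelling foot, 36 mm disc with a stud, 35 mm tall, standing beyond the rack and feeder; a bystander. Origin: centre of its underside.
- oil: White oil bottle, 56 mm diameter, 130 mm tall, standing to the left of the feeder; a bystander. Origin: centre of its underside.

How it is judged:
By the outcome, as a careful person would: the job done as asked, in the order asked, and still so for the second after the job is handed in, with the robot touching nothing.
It also fails if it takes over 64 s, if anything falls off the work surface, if the arm or the gripper's body presses on something with over 40 N, if the wrist force passes 120 N, or if a joint passes its speed limit or range.

### The arm

A 6-joint arm with a two-finger parallel gripper is mounted at the origin on the work surface. World frame = base frame: x ahead of the robot, y to its left, z up, the work surface at z = 0. Lengths are in mm, angles in rad, forces in N, time in s.
With the tool pointing down it reaches from about 275 to 1000 mm from the base axis. Payload 8.4 kg.
Tool frame: the origin (TCP) lies between the finger pads; the fingertips stand 17 mm ahead of it and the grasp point (between the pads) lies 2 mm behind it (r.tcp_to_tips is the distance from the TCP to the fingertips, in mm); z points along the fingers, y is the line along which they close (so a half turn about z gives the same grasp; the last joint's range is limited). The gripper opens to 85 mm and grips with 20 to 120 N. Pads are 22 mm wide; open, the fingers measure 114 mm over their backs; the gripper's body (76 mm by 85 mm) begins 54 mm behind the grasp point. The pads swing forward as they close: fully open they stand 13 mm farther back than shut.
Start: joints at [-1.26, 0.353, 1.633, -0, 1.155, -0.002], TCP at [192.326, -594.675, 248.281] pointing down, gripper open.
Joint ranges: [-2.63, 2.63], [-0.92, 2.1], [0.06, 2.66], [-1.3, 4.44], [0, 2.69], [-3.02, 3.02]. Speed limits (rad/s): [2.22, 2.22, 2.79, 3.14, 3.14, 3.14].

### API

Orientations are given as [roll, pitch, yaw] about the fixed x, y, z axes, in that order (R = Rz(yaw) Ry(pitch) Rx(roll)).
In Python, from rig import r gives the robot as it stands. The module is installed in compiled form; this text tells all that it offers.
- The arm moves only by the tool apply_moves, never from a script. Its argument "series" is text: rows parted by semicolons, each of 7 numbers parted by spaces: the shift along the tool's x, y, z in cm, then the turn, a rotation vector about the tool's x, y, z in rad, then the gripper's target within -1 to 1 (shut at 1, half-way at 0, fully open at -1). In form: tx ty tz rx ry rz fingers; .... A call has exactly 10 rows; each row shifts and turns the commanded pose from where the row before left it, along the tool's axes as they then stand; what a row does not reach is not made up. A row lasts 1/12 s, in which the tool goes at most 41.7 mm and 7.16 degrees, less where a joint would pass 70% of its speed; a pose out of reach is approached as far as the arm can. A call with a gripper value outside its range is refused whole. The fingers move at their own pace and stop on an object; "squeeze" is the grip in N (left out, the last holds). Time passes only in rows, so rows that do not move let the fingers close, or fill a call up. It gives the time, the measured TCP pose, the force and the opening at its end, in the units of the state.
- r.sense(): the state, without advancing time (a new reading comes with each control period).
- r.grab_frame(name): name is "scene" or "top" or "wrist"; returns the picture (480x640x3 uint8, blue, green, red); there is no depth.
- r.camera_info(name): a dict with "K" (3x3 intrinsics, pixels), "extrinsics" (4x4, takes a point from camera to world coordinates). Camera axes: x right, y down, z forward; pixel columns grow to the right and rows downward; lengths in mm; the calibration is good to about 2 mm. A picture is of the moment at which its call begins: read the wrist's pose just before it. camera_info takes no time and is no camera call; for the wrist camera it gives the pose at the moment of the call.
- r.sign_off(): hands the job in, once; it reports no verdict.
The state is a dict: "clock": time; "qpos": joint angles; "qvel": joint speeds; "joint_efforts": joint torques, N m; "eef_pos": TCP position; "tcp_rot": TCP orientation; "contact_force": force on the tool from outside, world axes, zero at the start; "wrist_torque": the same for the moment, N m; "opening": opening from 0.0 (shut) to 1.0 (fully open).
Only numpy, scipy, OpenCV 4.12 (cv2) and the standard library are available. Lean on these libraries where they do the work, as an engineer would, in place of code of your own. Each camera call takes 0.05 s, during which the arm holds its last target. There are 200 camera calls.

## Working session

There is one attempt and no reset: what is moved stays moved. The work goes in short steps, Python scripts to look and compute and a tool call to move; the robot and the scene stay as the last step left them, time stands still between calls to the robot, and variables do not carry over. Pictures are saved under pics/ and viewed, on a budget of 10 in all, crops included, one or two more only if the job needs it, and the job is handed in when it is done.

Besides the shell and the picture viewer there is one more tool, called after "Call:" as name(argument=value, ...), one argument or row to a line, values as JSON. apply_moves: Moves the arm, as the interface text tells. Its arguments: {"type":"object","properties":{"series":{"type":"string"},"squeeze":{"type":"number"}},"required":["series"]}

```bash
mkdir -p pics; python3 - <<'E'
from rig import r
import cv2,numpy as np
s=r.sense();print({k:np.round(v,3).tolist() for k,v in s.items()}, r.tcp_to_tips)
for n in("scene","top","wrist"):
    c=r.camera_info(n);print(n,np.round(c["K"],1).tolist(),np.round(c["extrinsics"],3).tolist())
    cv2.imwrite(f"pics/{n}0.png",r.grab_frame(n))
E
```

```text
{'clock': 0.0, 'qpos': [-1.26, 0.354, 1.634, 0.0, 1.155, -0.002], 'qvel': [0.002, -0.0, -0.003, 0.001, -0.0, -0.001], 'joint_efforts': [-0.002, -60.526, -34.207, -0.0, 0.009, 0.0], 'eef_pos': [192.185, -594.242, 247.544], 'tcp_rot': [-3.14, -0.0, 0.313], 'contact_force': [-0.209, 0.024, 0.171], 'wrist_torque': [0.013, 0.014, -0.026], 'opening': 1.0} 17.0
scene [[463.6, 0.0, 322.0], [0.0, 463.6, 235.7], [0.0, 0.0, 1.0]] [[0.553, 0.457, -0.697, 1132.292], [0.833, -0.298, 0.466, -333.274], [0.005, -0.838, -0.546, 580.291], [0.0, 0.0, 0.0, 1.0]]
top [[491.4, 0.0, 323.4], [0.0, 491.4, 239.8], [0.0, 0.0, 1.0]] [[0.012, -0.982, 0.191, 419.239], [-1.0, -0.01, 0.014, 42.251], [-0.012, -0.191, -0.982, 1050.661], [0.0, 0.0, 0.0, 1.0]]
wrist [[350.8, 0.0, 322.2], [0.0, 350.8, 235.6], [0.0, 0.0, 1.0]] [[0.308, -0.917, -0.255, 257.669], [-0.951, -0.297, -0.082, -571.872], [-0.0, 0.268, -0.963, 371.838], [0.0, 0.0, 0.0, 1.0]]
```

View pics/top0.png

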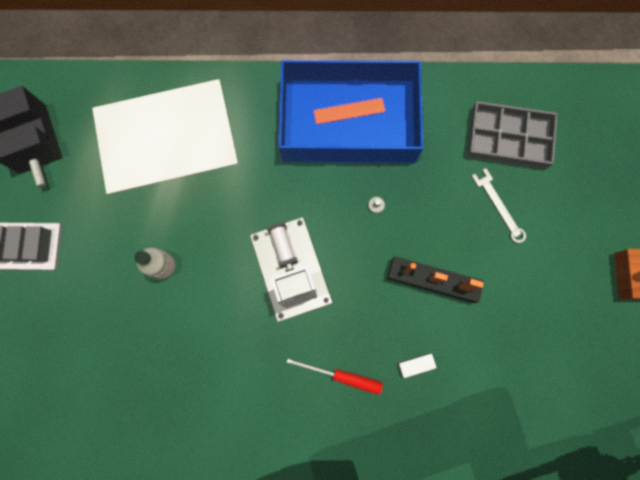

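View pics/scene0.png

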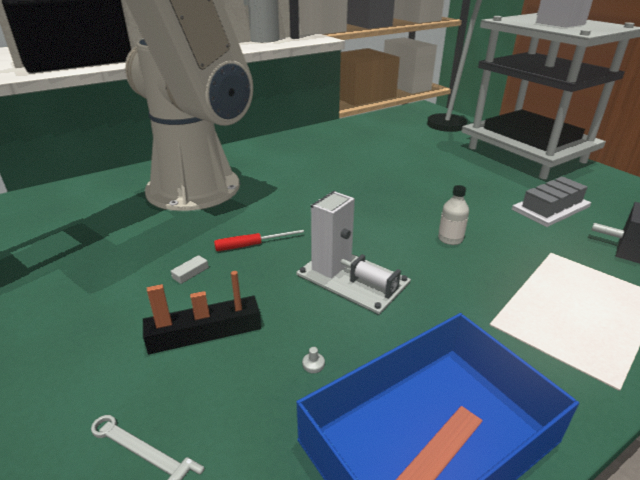

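The top view shows the rack around (390-480, 260-300). The long bar is in the right slot (~475,284), the short bar is in the middle (440,277) and the rod is on the left (410,267). The feeder is at ~(290,270), with its cylinder on the far side. The scene view confirms this: the tall bar's top is at ~(157,290), and the feeder's mouth rim is at ~(333,200).

```bash
cat > h.py <<'E'
from rig import r
import cv2,numpy as np
def ray(n,uv,cam=None):
    c=cam or r.camera_info(n);K=np.array(c["K"]);E=np.array(c["extrinsics"])
    d=E[:3,:3]@np.linalg.inv(K)@np.r_[uv,1.];return E[:3,3],d
def onz(n,uv,z,cam=None):
    o,d=ray(n,uv,cam);return (o+d*(z-o[2])/d[2])[:2]
def two(a,ua,b,ub,ca=None,cb=None):
    (o,d),(p,e)=ray(a,ua,ca),ray(b,ub,cb)
    s=np.linalg.lstsq(np.c_[d,-e],p-o,rcond=None)[0]
    x,y=o+s[0]*d,p+s[1]*e;return (x+y)/2,np.linalg.norm(x-y)
def proj(n,P,cam=None):
    c=cam or r.camera_info(n);E=np.linalg.inv(np.array(c["extrinsics"]));p=np.array(c["K"])@(E[:3,:3]@P+E[:3,3]);return p[:2]/p[2]
E
python3 - <<'E'
from h import *
for uv,z in(((476,283),116),((440,276),86),((411,266),116),((434,280),40)):print(uv,onz("top",uv,z).round(1))
print("plate",[onz("top",u,10).round(1).tolist() for u in((251,236),(303,219),(331,303),(277,320))])
print("rim",[onz("top",u,163).round(1).tolist() for u in((275,275),(308,270),(316,297),(282,306))])
print("rack",[onz("top",u,40).round(1).tolist() for u in((394,258),(482,281),(479,302),(389,278))])
img=cv2.imread("pics/top0.png")[210:330,240:500];cv2.imwrite("pics/crop1.png",cv2.resize(img,None,fx=3,fy=3,interpolation=cv2.INTER_CUBIC))
E
```

```text
(476, 283) [ 520.4 -235.5]
(440, 276) [ 536.6 -174.6]
(411, 266) [ 551.6 -113.1]
(434, 280) [ 533.8 -172.3]
plate [[628.4, 213.5], [667.3, 101.6], [486.3, 39.0], [449.6, 151.7]]
rim [[525.8, 141.7], [535.6, 81.9], [486.8, 66.6], [470.0, 127.4]]
rack [[578.7, -90.9], [532.8, -270.6], [489.8, -262.4], [536.9, -79.9]]
```

View pics/crop1.png

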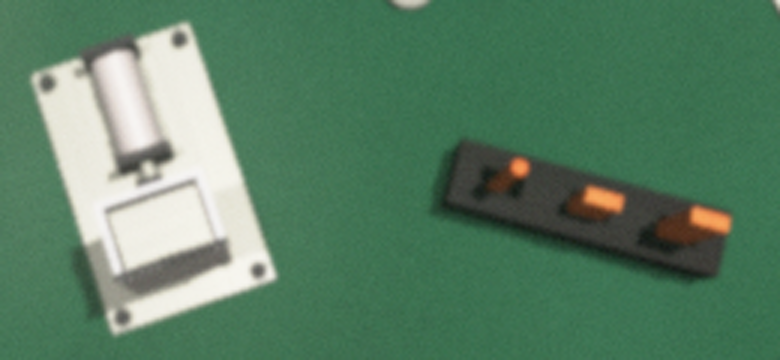

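The crop shows the bar's top centred at (711,220), which is (477,283) in full pixels, and the inner mouth corners at (105,212), (195,180), (217,243) and (120,272). Feeder yaw is ≈0.33 and rack yaw ≈-0.25. Next I'll move above the bar.

Call:
apply_moves(
  series="3.5 -2 0.4 0 0 0 0;3.5 -2 0.4 0 0 0 0;3.5 -2 0.4 0 0 0 0;3.5 -2 0.4 0 0 0 0;3.5 -2 0.4 0 0 0 0;3.5 -2 0.4 0 0 0 0;3.5 -2 0.4 0 0 0 0;3.5 -2 0.4 0 0 0 0;3.5 -2 0.4 0 0 0 0;3.5 -2 0.4 0 0 0 0",
  squeeze=40,
)

```text
clock: 0.98
eef_pos: [464.7, -294.9, 208.1]
tcp_rot: [-3.142, 0.0, 0.313]
contact_force: [0.6, -0.9, 0.1]
opening: 0.497
```

Call:
apply_moves(
  series="3.5 -2 0.4 0 0 0 0;3.5 -2 0.4 0 0 0 0;0 0 0 0 0 0.113 0;0 0 0 0 0 0.113 0;0 0 0 0 0 0.113 0;0 0 0 0 0 0.113 0;0 0 0 0 0 0.113 0;0 0 0 0 0 0 0;0 0 0 0 0 0 0;0 0 0 0 0 0 0",
)

```text
clock: 1.82
eef_pos: [518.0, -237.1, 200.2]
tcp_rot: [-3.142, 0.0, -0.248]
contact_force: [-0.5, 0.5, -1.1]
opening: 0.498
```

```bash
python3 - <<'E'
from h import *
import json
c=r.camera_info("wrist");json.dump({k:np.array(c[k]).tolist() for k in("K","extrinsics")},open("c1.json","w"))
cv2.imwrite("pics/w1.png",r.grab_frame("wrist"));s=r.sense();print(s["eef_pos"],s["tcp_rot"],s["opening"],np.round(c["extrinsics"],3).tolist())
E
```

```text
[ 518.0157492  -237.10012139  200.23017631] [-3.14155841e+00  1.11139054e-04 -2.49246417e-01] 0.5033172907899315 [[-0.246, -0.934, -0.26, 584.653], [-0.969, 0.237, 0.065, -252.11], [0.001, 0.268, -0.963, 324.372], [0.0, 0.0, 0.0, 1.0]]
```

View pics/w1.png

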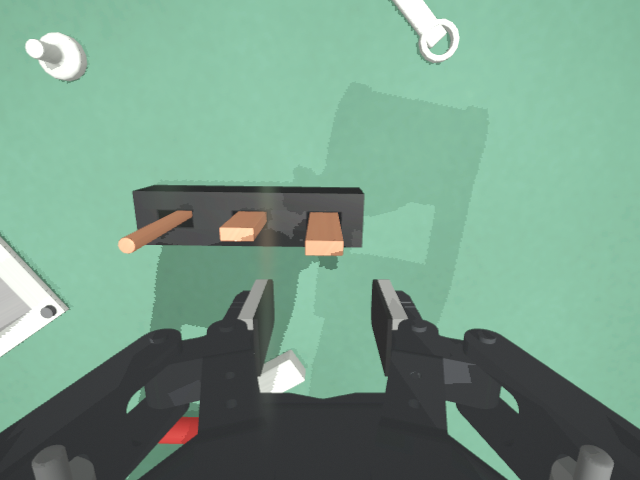

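In the wrist view, the bar's top face spans about (306-343, 240-255), and the rack's edges lie level in the picture, so the yaw is right. The leveller is at the upper left. Next I'll measure the top faces with colour masks.

```bash
python3 - <<'E'
from h import *
import json
c=json.load(open("c1.json"));im=cv2.imread("pics/w1.png")
hsv=cv2.cvtColor(im,cv2.COLOR_BGR2HSV)
for x in(315,325,335):print([im[y,x].tolist() for y in range(205,262,4)])
b=im.astype(int)
# bright top face
m=((hsv[...,0]<15)&(hsv[...,1]>90)&(hsv[...,2]>190)).astype(np.uint8)
n,l,st,ce=cv2.connectedComponentsWithStats(m)
for i in range(1,n):
    if st[i,4]>50:
        k=cv2.minAreaRect(np.argwhere(l==i)[:,::-1].astype(np.float32));print(st[i],ce[i].round(1),k,onz("",ce[i],116,c).round(1),onz("",ce[i],86,c).round(1))
E
```

```text
[[85, 85, 86], [83, 85, 85], [95, 126, 175], [97, 128, 179], [97, 128, 179], [98, 129, 180], [98, 129, 180], [99, 130, 180], [97, 129, 180], [160, 200, 255], [163, 204, 255], [163, 204, 255], [160, 202, 255], [126, 151, 104], [126, 152, 105]]
[[86, 86, 87], [83, 84, 84], [96, 126, 177], [98, 129, 181], [98, 129, 182], [98, 129, 180], [98, 129, 180], [97, 129, 180], [97, 129, 179], [157, 198, 255], [165, 205, 255], [160, 201, 255], [163, 205, 255], [107, 129, 88], [108, 130, 89]]
[[88, 88, 87], [86, 86, 87], [95, 126, 176], [97, 130, 181], [99, 130, 181], [98, 129, 183], [98, 129, 181], [98, 130, 181], [97, 128, 181], [159, 199, 255], [166, 207, 255], [163, 205, 255], [105, 137, 190], [105, 129, 87], [106, 127, 86]]
[240 228  14  13  73] [248.2 237.2] ((246.5, 234.0), (12.0, 13.0), 90.0) [ 538.8 -193.5] [ 532.2 -185. ]
[305 240  39  15 412] [320.1 247.6] ((324.0, 247.0), (14.0, 38.0), 90.0) [ 521.3 -234.8] [ 512.2 -232.3]
[159 426  36  17 374] [176.8 434.7] ((176.5, 434.0), (35.0, 16.0), -0.0) [408.2 -97.7] [382.8 -75.4]
```

Call:
apply_moves(
  series="0.26 -0.07 1.5 0 0 0 0;0 0 1.5 0 0 0 0;0 0 1.5 0 0 0 0;0 0 1.5 0 0 0 0;0 0 1.5 0 0 0 0;0 0 1.3 0 0 0 0;0 0 1 0 0 0 0;0 0 0.5 0 0 0 0;0 0 0 0 0 0 1;0 0 0 0 0 0 1",
  squeeze=70,
)

```text
clock: 2.7
eef_pos: [520.9, -237.1, 97.4]
tcp_rot: [-3.142, 0.0, -0.252]
contact_force: [-0.6, -0.3, -2.0]
opening: 0.263
```

Call:
apply_moves(
  series="0 0 0 0 0 0 1;0 0 0 0 0 0 1;0 0 0 0 0 0 1;0 0 0 0 0 0 1;0 0 -0.5 0 0 0 1;0 0 -1.2 0 0 0 1;0 0 -2 0 0 0 1;0 0 -2.5 0 0 0 1;0 0 -3 0 0 0 1;0 0 -3 0 0 0 1",
)

```text
clock: 3.53
eef_pos: [520.5, -236.9, 221.4]
tcp_rot: [-3.142, 0.0, -0.252]
contact_force: [0.5, 0.3, -1.5]
opening: 0.267
```

Call:
apply_moves(
  series="0 0 -2.7 0 0 0 1;0 0 -2.7 0 0 0 1;0 0 -2.6 0 0 0 1;-1.5 -2.93 0 0 0 0 1;-1.5 -2.93 0 0 0 0 1;-1.5 -2.93 0 0 0 0 1;-1.5 -2.93 0 0 0 0 1;-1.5 -2.93 0 0 0 0 1;-1.5 -2.93 0 0 0 0 1;-1.5 -2.93 0 0 0 0 1",
)

```text
clock: 4.37
eef_pos: [469.5, -10.9, 300.5]
tcp_rot: [-3.141, -0.001, -0.252]
contact_force: [-0.4, -0.1, -2.8]
opening: 0.268
```

Call:
apply_moves(
  series="-1.5 -2.93 0 0 0 0 1;-1.5 -2.93 0 0 0 0 1;-1.5 -2.93 0 0 0 0 1;0 0 0 0 0 -0.117 1;0 0 0 0 0 -0.117 1;0 0 0 0 0 -0.117 1;0 0 0 0 0 -0.117 1;0 0 0 0 0 -0.117 1;0 0 0 0 0 0 1;0 0 0 0 0 0 1",
)

```text
clock: 5.2
eef_pos: [448.6, 84.1, 300.1]
tcp_rot: [3.141, -0.001, 0.329]
contact_force: [-1.3, 0.0, -2.7]
opening: 0.27
```

```bash
python3 - <<'E'
from h import *
import json
c=r.camera_info("wrist");json.dump({k:np.array(c[k]).tolist() for k in("K","extrinsics")},open("c2.json","w"))
cv2.imwrite("pics/w2.png",r.grab_frame("wrist"));s=r.sense();print(s["eef_pos"],s["tcp_rot"],s["opening"],s["contact_force"],np.round(c["extrinsics"],3).tolist())
E
```

```text
[448.5931753   84.08145547 299.95731839] [ 3.14145018e+00 -8.23043384e-04  3.28682301e-01] 0.26646611126586034 [-0.04515378  0.26128019 -1.94688375] [[0.323, -0.912, -0.252, 513.517], [-0.946, -0.311, -0.087, 107.708], [0.001, 0.267, -0.964, 424.376], [0.0, 0.0, 0.0, 1.0]]
```

View pics/w2.png

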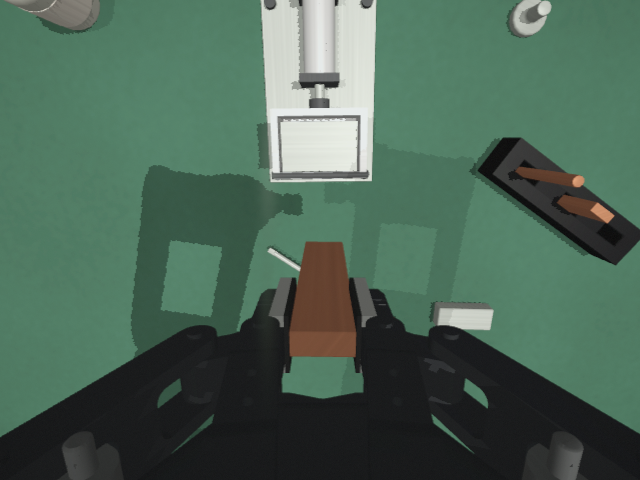

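The wrist view shows the mouth's outer rim at ~(270-372, 108-181) and its inner edge at ~(277-361, 116-172). The bar's lower end is at row 242, columns 306-343. It looks square in the grip. I'll take edges to subpixel level next.

```bash
python3 - <<'E'
import cv2,numpy as np
g=cv2.cvtColor(cv2.imread("pics/w2.png"),cv2.COLOR_BGR2GRAY).astype(int)
hh=cv2.cvtColor(cv2.imread("pics/w2.png"),cv2.COLOR_BGR2HSV)
for y in(130,160):print("row",y,"L",g[y,264:288].tolist(),"R",g[y,354:378].tolist())
for x in(290,350):print("col",x,"T",g[100:124,x].tolist(),"B",g[166:186,x].tolist())
for y in(246,260,300):
    s=np.where((hh[y,:,0]<12)&(hh[y,:,1]>120)&(hh[y,:,2]>60))[0];s=s[(s>270)&(s<380)];print("bar",y,s.min(),s.max())
for x in(310,324,338):print("barcol",x,g[236:250,x].tolist())
E
```

```text
row 130 L [88, 89, 89, 115, 157, 159, 189, 232, 232, 232, 233, 233, 233, 218, 123, 107, 165, 223, 222, 222, 222, 223, 223, 224] R [234, 220, 168, 180, 106, 124, 187, 235, 235, 235, 235, 235, 233, 226, 214, 214, 214, 214, 201, 109, 106, 116, 116, 116]
row 160 L [91, 92, 92, 94, 100, 130, 160, 173, 210, 233, 233, 233, 234, 234, 220, 143, 121, 132, 191, 220, 220, 221, 221, 221] R [234, 230, 206, 107, 103, 149, 212, 227, 228, 227, 228, 228, 225, 217, 218, 218, 216, 205, 146, 103, 102, 102, 103, 103]
col 290 T [216, 216, 216, 216, 216, 216, 216, 216, 225, 234, 234, 235, 235, 235, 235, 214, 127, 103, 113, 140, 173, 191, 226, 225] B [223, 223, 224, 223, 222, 196, 176, 106, 97, 105, 97, 91, 141, 147, 214, 213, 133, 111, 110, 110]
col 350 T [224, 223, 223, 223, 224, 224, 224, 229, 234, 234, 235, 234, 235, 234, 235, 138, 105, 105, 168, 174, 173, 226, 233, 234] B [227, 229, 217, 215, 218, 172, 95, 85, 95, 90, 83, 74, 155, 228, 234, 144, 111, 111, 103, 102]
bar 246 305 341
bar 260 303 344
bar 300 295 350
barcol 310 [114, 113, 114, 114, 114, 96, 75, 72, 72, 72, 72, 72, 72, 71]
barcol 324 [114, 114, 113, 114, 114, 106, 81, 76, 75, 75, 76, 76, 75, 75]
barcol 338 [113, 113, 113, 113, 113, 104, 79, 74, 74, 74, 74, 75, 74, 75]
```

```bash
python3 - <<'E'
from h import *
import json
c=json.load(open("c2.json"));y=.334
ex=np.array([np.cos(y),np.sin(y)]);ey=np.array([-np.sin(y),np.cos(y)])
t=np.array([448.6,84.1])
def f(uv,z): p=onz("",uv,z,c)-t; return (p@ex).round(2),(p@ey).round(2)
for z in(158,160,162):
    print(z,"topouter",f((290,107.8),z),f((350,107),z),"topinner",f((290,115.2),z),f((350,114.7),z),"botouter",f((290,181.9),z),f((350,180.9),z))
    print("   Lout",f((270.3,130),z),f((272,160),z),"Lin",f((277.7,130),z),f((279,160),z),"Rin",f((360.2,130),z),"Rout",f((367.5,130),z),f((366.5,160),z))
print("bar bottom +x edge",f((324,241.4),209),"sides@246",f((304.7,246),209),f((341.8,246),209))
g=cv2.cvtColor(cv2.imread("pics/w2.png"),cv2.COLOR_BGR2GRAY).astype(int)
for x in(305,323,345):print(g[324:362,x].tolist())
print("bar top +x edge",f((324,331.5),319))
top=cv2.imread("pics/top0.png");gt=cv2.cvtColor(top,cv2.COLOR_BGR2GRAY).astype(int)
for xx in(285,): print(gt[262:312,xx].tolist())
E
```

```text
158 topouter (np.float64(90.26), np.float64(23.71)) (np.float64(90.6), np.float64(-19.22)) topinner (np.float64(85.24), np.float64(23.85)) (np.float64(85.38), np.float64(-19.31)) botouter (np.float64(37.48), np.float64(25.25)) (np.float64(38.01), np.float64(-20.08))
   Lout (np.float64(75.11), np.float64(38.48)) (np.float64(53.75), np.float64(38.16)) Lin (np.float64(75.09), np.float64(33.1)) (np.float64(53.72), np.float64(32.96)) Rin (np.float64(74.8), np.float64(-26.9)) Rout (np.float64(74.78), np.float64(-32.21)) (np.float64(53.41), np.float64(-32.1))
160 topouter (np.float64(90.1), np.float64(23.54)) (np.float64(90.43), np.float64(-19.07)) topinner (np.float64(85.12), np.float64(23.68)) (np.float64(85.26), np.float64(-19.16)) botouter (np.float64(37.72), np.float64(25.07)) (np.float64(38.24), np.float64(-19.93))
   Lout (np.float64(75.07), np.float64(38.2)) (np.float64(53.86), np.float64(37.88)) Lin (np.float64(75.04), np.float64(32.86)) (np.float64(53.84), np.float64(32.72)) Rin (np.float64(74.76), np.float64(-26.69)) Rout (np.float64(74.73), np.float64(-31.96)) (np.float64(53.53
[... 798 characters left out ...]
, 89, 89, 89, 89, 89, 90, 90, 89, 89, 88, 87, 87, 88, 88, 96, 113, 115, 114, 114, 114]
[72, 72, 73, 73, 72, 73, 73, 78, 85, 88, 89, 89, 89, 89, 89, 89, 88, 88, 88, 87, 87, 87, 87, 87, 88, 87, 87, 87, 88, 89, 89, 91, 90, 111, 113, 113, 112, 114]
[74, 75, 73, 73, 74, 74, 74, 76, 87, 89, 89, 88, 88, 89, 87, 88, 87, 88, 88, 88, 87, 88, 89, 90, 90, 89, 89, 88, 89, 89, 90, 89, 83, 111, 111, 111, 111, 111]
bar top +x edge (np.float64(6.3), np.float64(0.62))
[99, 87, 72, 70, 89, 137, 177, 187, 178, 188, 215, 235, 236, 214, 168, 168, 208, 230, 235, 236, 239, 238, 237, 239, 238, 239, 239, 238, 238, 238, 237, 236, 238, 237, 237, 232, 209, 160, 115, 105, 104, 100, 102, 101, 107, 119, 143, 171, 209, 231]
```

Mouth relative to the TCP, in feeder axes: (73.2, 3.05), rim z≈160, yaw ≈0.334. The bar's lower end is at (0.5, 0.4). I'll go just above the flap and recheck at equal depth.

Call:
apply_moves(
  series="1.2 -0.05 0 0 0 -0.005 1;1.2 -0.05 0 0 0 0 1;1.2 -0.05 0 0 0 0 1;1.2 -0.05 0 0 0 0 1;1.2 -0.05 0.6 0 0 0 1;1.27 -0.05 0.8 0 0 0 1;0 0 1 0 0 0 1;0 0 1 0 0 0 1;0 0 0.4 0 0 0 1;0 0 0 0 0 0 1",
)

```text
clock: 6.08
eef_pos: [515.0, 110.7, 259.6]
tcp_rot: [-3.141, 0.003, 0.338]
contact_force: [0.1, -0.1, -1.1]
opening: 0.267
```

```bash
python3 - <<'E'
from h import *
import json
c=r.camera_info("wrist");json.dump({k:np.array(c[k]).tolist() for k in("K","extrinsics")},open("c3.json","w"))
im=r.grab_frame("wrist");cv2.imwrite("pics/w3.png",im);s=r.sense();print(s["eef_pos"],s["tcp_rot"],s["opening"],s["contact_force"])
cv2.imwrite("pics/w3c.png",cv2.resize(im[140:360,220:420],None,fx=2.7,fy=2.7,interpolation=cv2.INTER_CUBIC))
E
```

```text
[515.49376817 110.73736057 260.58046178] [-3.14142664e+00  1.79889620e-03  3.37630232e-01] 0.267693250737266 [-0.25779978  0.51883284 -1.50597628]
```

View pics/w3c.png

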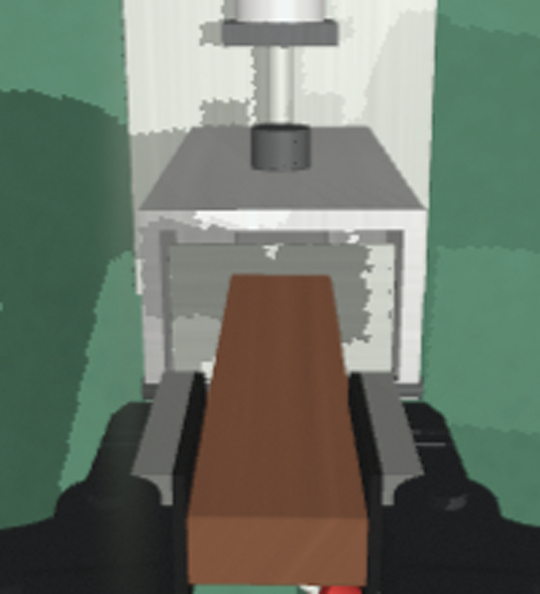

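The crop shows the bar's lower edge at (231-332, 275), centred between the rim's sides (138..427 outer). The rim's +x outer edge is at row 209 and its inner edge at row 231. Now the numbers.

```bash
python3 - <<'E'
from h import *
import json
c=json.load(open("c3.json"));y=.336
ex=np.array([np.cos(y),np.sin(y)]);ey=np.array([-np.sin(y),np.cos(y)]);t=np.array([515.5,110.7])
g=cv2.cvtColor(cv2.imread("pics/w3.png"),cv2.COLOR_BGR2GRAY).astype(int)
def f(uv,z): p=onz("",uv,z,c)-t; return np.round([p@ex,p@ey],2)
def edge(a,o):  # strongest gradient subpixel
    d=abs(np.diff(a));i=d.argmax();w=d[max(i-1,0):i+2];return o+max(i-1,0)+.5+(w*np.arange(len(w))).sum()/w.sum()
R={x:edge(g[212:221,x],212) for x in range(280,372,8)};print({k:round(v,1) for k,v in R.items()})
I={x:edge(g[222:230,x],222) for x in range(312,336,4)};print({k:round(v,1) for k,v in I.items()})
B={x:edge(g[238:246,x],238) for x in range(310,342,4)};print({k:round(v,1) for k,v in B.items()})
for row in(222,250,262):print(row,g[row,266:288].tolist(),g[row,364:384].tolist())
print("barrows",g[246,300:310].tolist(),g[246,338:350].tolist())
for z in(158,160,162):print(z,[f((x,v),z) for x,v in list(R.items())[::11]],[f((x,v),z) for x,v in list(I.items())[::5]])
print("bar",[f((x,v),169.5) for x,v in list(B.items())[::7]])
E
```

```text
{280: np.float64(217.6), 288: np.float64(217.5), 296: np.float64(217.5), 304: np.float64(217.5), 312: np.float64(217.2), 320: np.float64(217.2), 328: np.float64(217.2), 336: np.float64(217.3), 344: np.float64(217.2), 352: np.float64(217.2), 360: np.float64(217.3), 368: np.float64(217.3)}
{312: np.float64(224.9), 316: np.float64(224.9), 320: np.float64(224.8), 324: np.float64(224.9), 328: np.float64(224.9), 332: np.float64(224.9)}
{310: np.float64(241.2), 314: np.float64(241.2), 318: np.float64(241.4), 322: np.float64(241.4), 326: np.float64(241.4), 330: np.float64(241.4), 334: np.float64(241.4), 338: np.float64(241.4)}
222 [98, 99, 101, 125, 161, 166, 171, 174, 171, 153, 152, 151, 151, 149, 148, 147, 147, 147, 151, 155, 156, 163] [229, 231, 232, 231, 231, 230, 230, 231, 232, 233, 233, 232, 229, 213, 157, 109, 110, 110, 111, 110]
250 [121, 121, 121, 121, 121, 123, 133, 144, 144, 144, 145, 145, 145, 140, 118, 112, 114, 122, 129, 128, 128, 128] [205, 187, 110, 111, 152, 210, 225, 224, 225, 225, 224, 218, 187, 109, 109, 109, 109, 114, 122, 122]
262 [120, 119, 120, 120, 120, 120, 133, 163, 172, 172, 173, 174, 175, 169, 138, 112, 106, 118, 160, 157, 157, 157] [198, 163, 112, 124, 180, 224, 225, 225, 225, 225, 225, 211, 136, 107, 108, 112, 120, 121, 121, 121]
barrows [127, 127, 127, 126, 118, 79, 79, 79, 79, 79] [80, 79, 79, 80, 88, 111, 127, 127, 127, 127, 128, 128]
158 [array([17.93, 29.12]), array([ 18.22, -28.83])] [array([12.99,  8.08]), array([12.99, -5.17])]
160 [array([18.39, 28.87]), array([ 18.68, -28.56])] [array([13.48,  8.02]), array([13.49, -5.11])]
162 [array([18.84, 28.63]), array([ 19.13, -28.29])] [array([13.98,  7.96]), array([13.99, -5.05])]
bar [array([5.17, 9.08]), array([ 5.05, -8.75])]
```

Mouth minus bar: about +1.4 mm in x and +0.3 mm along tool y; rim z≈161. I'll correct that, then push the flap open to just above the pocket entry.

Call:
apply_moves(
  series="0.14 0.03 0 0 0 0 1;0 0 0 0 0 0 1;0 0 0.6 0 0 0 1;0 0 0.6 0 0 0 1;0 0 0.6 0 0 0 1;0 0 0.6 0 0 0 1;0 0 0.6 0 0 0 1;0 0 0.6 0 0 0 1;0 0 0.5 0 0 0 1;0 0 0 0 0 0 1",
)

```text
clock: 6.97
eef_pos: [517.9, 111.3, 219.2]
tcp_rot: [-3.142, -0.0, 0.338]
contact_force: [4.5, 1.5, -2.9]
opening: 0.268
```

```bash
cat > s.py <<'E'
from rig import r
import numpy as np
s=r.sense();print(*(np.round(s[k],3).tolist() for k in("clock","eef_pos","tcp_rot","contact_force","wrist_torque","opening")))
E
python3 s.py
```

```text
6.967 [517.919, 111.28, 219.164] [-3.142, -0.0, 0.338] [4.491, 1.465, -2.883] [0.281, -1.095, 0.03] 0.268
```

The arm was still settling when I took that picture, so it now stands about 1.4 mm too far in +x. I'll correct that and go down gently to feel for the entry.

Call:
apply_moves(
  series="-0.14 0 0 0 0 0 1;0 0 0 0 0 0 1;0 0 0 0 0 0 1;0 0 0.15 0 0 0 1;0 0 0.15 0 0 0 1;0 0 0.15 0 0 0 1;0 0 0.15 0 0 0 1;0 0 0.1 0 0 0 1;0 0 0 0 0 0 1;0 0 0 0 0 0 1",
)

```text
clock: 7.8
eef_pos: [516.4, 110.7, 213.2]
tcp_rot: [-3.142, -0.0, 0.338]
contact_force: [2.3, 1.5, -0.4]
opening: 0.266
```

Call:
apply_moves(
  series="0 0 0.1 0 0 0 1;0 0 0.1 0 0 0 1;0 0 0.1 0 0 0 1;0 0 0.1 0 0 0 1;0 0 0 0 0 0 1;0 0 0 0 0 0 1;0 0 0 0 0 0 1;0 0 0 0 0 0 1;0 0 0 0 0 0 1;0 0 0 0 0 0 1",
)

```text
clock: 8.63
eef_pos: [516.4, 110.7, 209.3]
tcp_rot: [3.142, -0.0, 0.338]
contact_force: [2.9, 1.4, -1.1]
opening: 0.268
```

```bash
python3 s.py
```

```text
8.633 [516.435, 110.709, 209.312] [3.142, -0.0, 0.338] [2.902, 1.408, -1.082] [0.245, -0.689, 0.022] 0.268
```

Call:
apply_moves(
  series="0 0 0.1 0 0 0 1;0 0 0.1 0 0 0 1;0 0 0.1 0 0 0 1;0 0 0.1 0 0 0 1;0 0 0.1 0 0 0 1;0 0 0.1 0 0 0 1;0 0 0 0 0 0 1;0 0 0 0 0 0 1;0 0 0 0 0 0 1;0 0 0 0 0 0 1",
)

```text
clock: 9.47
eef_pos: [516.2, 110.7, 203.1]
tcp_rot: [-3.142, 0.0, 0.338]
contact_force: [1.4, 0.8, -2.4]
opening: 0.273
```

The bar is in the pocket and has met the plunger. I'll keep feeding it down.

Call:
apply_moves(
  series="0 0 0.15 0 0 0 1;0 0 0.15 0 0 0 1;0 0 0.15 0 0 0 1;0 0 0.15 0 0 0 1;0 0 0.15 0 0 0 1;0 0 0.15 0 0 0 1;0 0 0.15 0 0 0 1;0 0 0 0 0 0 1;0 0 0 0 0 0 1;0 0 0 0 0 0 1",
)

```text
clock: 10.3
eef_pos: [515.7, 110.5, 192.6]
tcp_rot: [-3.142, 0.001, 0.338]
contact_force: [-1.5, -0.5, 4.0]
opening: 0.264
```

Call:
apply_moves(
  series="0 0 0.15 0 0 0 1;0 0 0.15 0 0 0 1;0 0 0.15 0 0 0 1;0 0 0.15 0 0 0 1;0 0 0.15 0 0 0 1;0 0 0.15 0 0 0 1;0 0 0.15 0 0 0 1;0 0 0.15 0 0 0 1;0 0 0 0 0 0 1;0 0 0 0 0 0 1",
)

```text
clock: 11.13
eef_pos: [515.8, 110.5, 180.4]
tcp_rot: [-3.141, 0.001, 0.338]
contact_force: [-2.8, -1.0, 0.2]
opening: 0.27
```

```bash
python3 s.py
```

```text
11.133 [515.76, 110.542, 180.443] [-3.141, 0.001, 0.338] [-2.763, -0.962, 0.236] [-0.258, 0.669, 0.043] 0.27
```

The lower end is ~33 mm inside the pocket. I'll release, rise and close the fingers.

Call:
apply_moves(
  series="0 0 0 0 0 0 0.1;0 0 0 0 0 0 0.1;0 0 0 0 0 0 0.1;0 0 0 0 0 0 0.1;0 0 -0.5 0 0 0 0.1;0 0 -1.2 0 0 0 0.1;0 0 -1.5 0 0 0 0.1;0 0 -1.5 0 0 0 0.1;0 0 -1 0 0 0 0.1;0 0 0 0 0 0 0.1",
)

```text
clock: 11.97
eef_pos: [517.7, 111.0, 240.2]
tcp_rot: [3.141, -0.004, 0.338]
contact_force: [-0.3, 0.7, -0.6]
opening: 0.451
```

Call:
apply_moves(
  series="0 0 0 0 0 0 1;0 0 0 0 0 0 1;0 0 0 0 0 0 1;0 0 0 0 0 0 1;0 0 0 0 0 0 1;0 0 0 0 0 0 1;0 0 0 0 0 0 1;0 0 0 0 0 0 1;0 0 0 0 0 0 1;0 0 0 0 0 0 1",
)

```text
clock: 12.8
eef_pos: [516.3, 110.7, 237.7]
tcp_rot: [-3.142, 0.0, 0.338]
contact_force: [-0.4, 0.5, -0.1]
opening: 0.001
```

```bash
python3 s.py;python3 - <<'E'
from h import *
a=r.grab_frame("wrist")[100:400,170:470];b=r.grab_frame("scene")[120:320,250:450]
cv2.imwrite("pics/w4.png",np.hstack([cv2.resize(a,(400,400)),cv2.resize(b,(400,400),interpolation=cv2.INTER_CUBIC)]))
E
```

```text
12.8 [516.326, 110.703, 237.747] [-3.142, 0.0, 0.338] [-0.42, 0.506, -0.074] [-0.022, -0.023, 0.018] 0.001
```

View pics/w4.png

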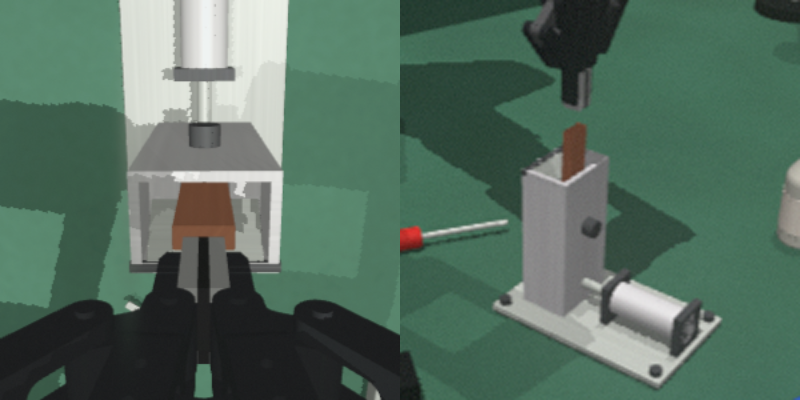

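The bar stands upright in the chute, and the closed fingers are above its top. I'll shift 1.5 mm to -x for wall clearance and push down.

Call:
apply_moves(
  series="-0.15 0 0.5 0 0 0 1;0 0 0.6 0 0 0 1;0 0 0.6 0 0 0 1;0 0 0.2 0 0 0 1;0 0 0.2 0 0 0 1;0 0 0.2 0 0 0 1;0 0 0.2 0 0 0 1;0 0 0.2 0 0 0 1;0 0 0.2 0 0 0 1;0 0 0 0 0 0 1",
)

```text
clock: 13.73
eef_pos: [516.0, 110.4, 209.6]
tcp_rot: [3.141, -0.002, 0.338]
contact_force: [0.0, -0.6, 6.8]
opening: -0.004
```

Call:
apply_moves(
  series="0 0 0.35 0 0 0 1;0 0 0.35 0 0 0 1;0 0 0.35 0 0 0 1;0 0 0.35 0 0 0 1;0 0 0.35 0 0 0 1;0 0 0.35 0 0 0 1;0 0 0.35 0 0 0 1;0 0 0.35 0 0 0 1;0 0 0.35 0 0 0 1;0 0 0 0 0 0 1",
)

```text
clock: 14.57
eef_pos: [515.1, 110.1, 177.5]
tcp_rot: [3.141, -0.0, 0.338]
contact_force: [-1.9, -0.2, 4.2]
opening: -0.003
```

Call:
apply_moves(
  series="0 0 0.3 0 0 0 1;0 0 0.3 0 0 0 1;0 0 0.3 0 0 0 1;0 0 0.3 0 0 0 1;0 0 0.3 0 0 0 1;0 0 0.3 0 0 0 1;0 0 0.2 0 0 0 1;0 0 0.2 0 0 0 1;0 0 0 0 0 0 1;0 0 0 0 0 0 1",
)

```text
clock: 15.4
eef_pos: [514.4, 110.0, 155.3]
tcp_rot: [-3.142, 0.001, 0.338]
contact_force: [-2.4, -1.3, 5.0]
opening: 0.002
```

Call:
apply_moves(
  series="0 0 0.2 0 0 0 1;0 0 0.2 0 0 0 1;0 0 0.2 0 0 0 1;0 0 0.2 0 0 0 1;0 0 0.1 0 0 0 1;0 0 0.05 0 0 0 1;0 0 0 0 0 0 1;0 0 0 0 0 0 1;0 0 0 0 0 0 1;0 0 0 0 0 0 1",
)

```text
clock: 16.23
eef_pos: [516.2, 110.5, 146.4]
tcp_rot: [3.141, -0.003, 0.338]
contact_force: [1.3, 0.3, 5.8]
opening: 0.002
```

```bash
python3 s.py
```

```text
16.233 [516.182, 110.507, 146.427] [3.141, -0.003, 0.338] [1.312, 0.34, 5.76] [0.084, -0.258, -0.013] 0.002
```

Call:
apply_moves(
  series="0 0 0.1 0 0 0 1;0 0 0.1 0 0 0 1;0 0 0.1 0 0 0 1;0 0 0.05 0 0 0 1;0 0 0 0 0 0 1;0 0 0 0 0 0 1;0 0 0 0 0 0 1;0 0 0 0 0 0 1;0 0 0 0 0 0 1;0 0 0 0 0 0 1",
)

```text
clock: 17.07
eef_pos: [516.2, 110.5, 143.2]
tcp_rot: [3.141, -0.003, 0.338]
contact_force: [0.2, -0.8, 9.7]
opening: -0.002
```

Call:
apply_moves(
  series="0 0 0.05 0 0 0 1;0 0 0.05 0 0 0 1;0 0 0 0 0 0 1;0 0 0 0 0 0 1;0 0 0 0 0 0 1;0 0 0 0 0 0 1;0 0 0 0 0 0 1;0 0 0 0 0 0 1;0 0 0 0 0 0 1;0 0 0 0 0 0 1",
)

```text
clock: 17.9
eef_pos: [516.2, 110.5, 142.3]
tcp_rot: [3.141, -0.003, 0.338]
contact_force: [1.0, -0.1, 11.0]
opening: -0.003
```

Call:
apply_moves(
  series="0 0 0.05 0 0 0 1;0 0 0.05 0 0 0 1;0 0 0 0 0 0 1;0 0 0 0 0 0 1;0 0 0 0 0 0 1;0 0 0 0 0 0 1;0 0 0 0 0 0 1;0 0 0 0 0 0 1;0 0 0 0 0 0 1;0 0 0 0 0 0 1",
)

```text
clock: 18.73
eef_pos: [516.2, 110.5, 141.3]
tcp_rot: [3.141, -0.003, 0.338]
contact_force: [-0.2, 0.5, 11.6]
opening: -0.002
```

Still sliding at ~11 N, so it has not bottomed yet.

Call:
apply_moves(
  series="0 0 0.05 0 0 0 1;0 0 0.05 0 0 0 1;0 0 0 0 0 0 1;0 0 0 0 0 0 1;0 0 0 0 0 0 1;0 0 0 0 0 0 1;0 0 0 0 0 0 1;0 0 0 0 0 0 1;0 0 0 0 0 0 1;0 0 0 0 0 0 1",
)

```text
clock: 19.57
eef_pos: [516.4, 110.5, 141.2]
tcp_rot: [3.141, -0.003, 0.338]
contact_force: [-3.8, -0.7, 21.9]
opening: -0.001
```

It stalled at 141.2 with the force rising to 22 N: bottomed at the expected depth. Withdrawing.

Call:
apply_moves(
  series="0 0 -0.3 0 0 0 1;0 0 -0.6 0 0 0 1;0 0 -0.8 0 0 0 1;0 0 -1 0 0 0 1;0 0 -1 0 0 0 1;0 0 -1 0 0 0 1;0 0 -1 0 0 0 1;0 0 -1 0 0 0 1;0 0 -1.5 0 0 0 1;0 0 -2 0 0 0 1",
)

```text
clock: 20.4
eef_pos: [513.6, 109.9, 241.3]
tcp_rot: [-3.141, 0.003, 0.338]
contact_force: [0.2, -0.2, -0.6]
opening: -0.001
```

Call:
apply_moves(
  series="-0.5 0 -1.5 0 0 0 1;-1 0 0 0 0 0 1;-1 0 0 0 0 0 1;-1 0 0 0 0 0 1;-1 0 0 0 0 0 1;-1 0 0 0 0 0 1;-0.5 0 0 0 0 0 1;0 0 0 0 0 0 1;0 0 0 0 0 0 1;0 0 0 0 0 0 1",
)

```text
clock: 21.23
eef_pos: [458.8, 90.4, 256.3]
tcp_rot: [3.142, -0.0, 0.338]
contact_force: [-0.4, 0.3, -0.0]
opening: -0.001
```

```bash
python3 s.py;python3 - <<'E'
from h import *
a=r.grab_frame("wrist")[30:330,170:470];b=r.grab_frame("scene")[180:360,130:350]
cv2.imwrite("pics/w5.png",np.hstack([cv2.resize(a,(400,400)),cv2.resize(b,(400,400),interpolation=cv2.INTER_CUBIC)]))
E
```

```text
21.233 [458.758, 90.417, 256.337] [3.142, -0.0, 0.338] [-0.405, 0.266, -0.038] [-0.027, 0.013, 0.001] -0.001
```

View pics/w5.png

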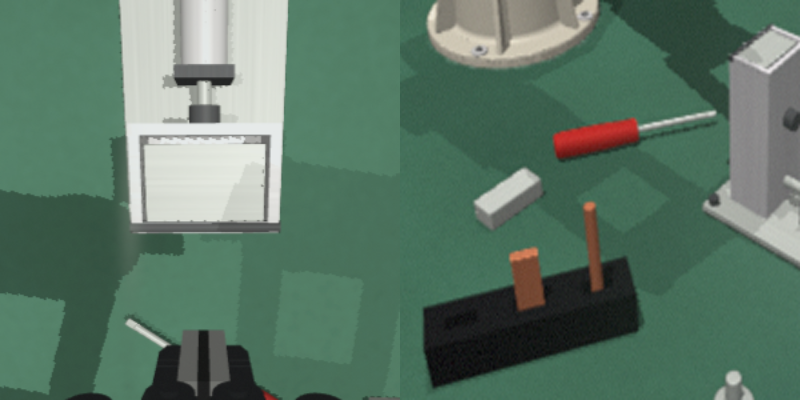

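The flap is shut and level over the bar (~(140-270, 135-225) in the left half). The short bar and rod are still in the rack, and the leveller is standing. Handing in.

```bash
python3 -c "
from rig import r
r.sign_off()"
```

```text
the job is handed in; nothing more can be done
```

The long bar is in the feeder's pocket with the flap shut over it, and I handed the job in at about 21 s on the robot's clock.

- **Feeding:** I gripped the bar by its 24 mm width and lifted it out of the rack. I held it while it pushed the flap open, until its lower end was about 33 mm inside the pocket, then released it. A picture then showed it standing upright there.
- **Bottoming:** I pushed it down with closed fingers against 4–12 N of sliding resistance. It stopped moving and the force rose to 21.9 N, slightly above the 20 N guide. That puts the bar's top about 36–37 mm below the rim, which agrees with the 36 mm expected.
- **Final pictures:** the flap is shut and level, the short bar and rod are still in their slots, and the levelling foot is standing. The robot was touching nothing. The oil bottle is not in these last pictures; I never moved near it.
- **Disagreements:** the rim height came out at 160 mm in one view and 161 mm in another. One position correction overshot by about 1.4 mm because the arm was still settling, and I fixed it before the bar reached the pocket entry.

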